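Zero the photometer on the blank

TASK

Zero the bench photometer on the blank vial that already stands in its cell well: first push the cell lid down until its catch snaps and it stays fully shut, then switch the meter on by pressing the raised front half of the power rocker fully over, and then press the long bar-shaped zero key all the way down and finish the program while still holding it down with the fingers. Keep to that order (the meter checks its lamp in the dark as it starts, and can only be zeroed once it is on), press none of the other three keys, pick nothing up, and leave the vials and the other things on the bench where they stand.

Things in the scene. Friction and masses are not known exactly. Their poses are not given: they have to be found in the camera images.
- meter: bench photometer, fixed, white, 220 mm deep (its x), 200 wide (y), 60 high. Origin: centre of its underside, on the bench; x runs from its front (low edge, towards the user) to its back, y to its left, z up. Control panel slopes up at 14 degrees from 32 mm height at x = -104 to 60 mm at x = +8; behind it a level deck, 60 mm high, with the cell lid at the left and the power rocker at the right
- lid (a joint): hinge of the cell lid, rad: 0 shut, 0.75 to 1.1 at the start (front edge up). A weak spring (1 N at the front edge) lifts it again unless its catch has snapped over, which takes 2 to 4 N at the front edge in the last 8 mm; caught, it rests by itself at 0.015; push it home to 0. Hollow cap, 74 mm from hinge to front, 60 mm wide, its top 18 mm above the hinge line, underside open
- lid_hinge (a point): middle of the lid's hinge line, at the back of the meter, 65 mm above the bench; the line runs along the meter's y; axes: x away from the lid's front edge, z out through the lid's top
- lid_press (a point): place to push: middle of the lid's outer top, 62 mm from the hinge line, 12 mm from the front edge; moves with the lid, 83 mm above the bench when shut. Axes: z out of the lid's top, x towards the hinge. A black tab, 66 mm high, on the deck just in front of the shut lid frees the catch if pushed towards the back of the meter
- power (a joint): hinge of the power rocker, rad: 0 off (front half raised), 0.36 on (front half down). It snaps over past the middle and stays; about 4 N on the end of the raised half turns it
- power_on_end (a point): end of the rocker's front half (towards the user, raised while off), middle of its top edge, 18 mm in front of the rocker's axis; about 74 mm above the bench while off, 67.5 while on. Rocker 38 mm long (meter's x), 20 wide, centre at meter's x = 62, y = -56 mm; bezel 63.5 mm above the bench. To turn it fully, keep the fingers in front of the axis
- zero_key (a joint): travel of the zero key, m: 0 up, 0.0032 fully down; springs back when let go; 1.3 N to start, 4.5 N to bottom. It moves square to the sloping panel and may be pushed straight down. One of four raised keys in a row along the front, at meter's x = -77 mm: from the left round (y = +70), round (+34), the zero key (-16), square (-68)
- zero_top (a point): centre of the top of the zero key, a bar 42 mm long (meter's y), 17 mm wide, standing 6.5 mm proud of the panel, about 45 mm above the bench; axes: z out of the panel, y along the bar
- key_1 (a joint): travel of the left round key (17 mm across), m: 0 up, 0.0032 down; not to be pressed
- key_2 (a joint): travel of the second round key (17 mm across), m: 0 up, 0.0032 down; not to be pressed
- key_3 (a joint): travel of the square key (17 mm) at the right, m: 0 up, 0.0032 down; not to be pressed
- blank_vial: the blank: capped glass vial, 16 mm across, 52 mm tall, loose, standing in the cell well under the lid (meter's x = 62, y = 32 mm), its top 72 mm above the bench; origin at its underside
- rack: plastic vial rack, fixed, 132 x 40 x 31 mm, right of the meter, long side roughly along the meter's x; origin under its centre
- beaker: small clear plastic beaker, 50 mm across, 58 mm tall, loose, behind the meter; origin at its underside
- stopper: blue rubber stopper, 29 mm across, 26 mm tall, loose, behind the meter; origin at its underside
- bulb: dark red rubber pipette bulb, 49 mm across, 74 mm tall, loose, left of the meter; origin at its underside
- dropper: small amber dropper bottle, 34 mm across, 73 mm tall, loose, behind the meter on the right; origin at its underside
- sample_2: capped sample vial, 16 mm across, 52 mm tall, loose, standing in the rack; its top is 58 mm above the bench; origin at its underside
- sample_3: capped sample vial, 16 mm across, 52 mm tall, loose, standing in the rack; its top is 58 mm above the bench; origin at its underside
- sample_4: capped sample vial, 16 mm across, 52 mm tall, loose, standing in the rack; its top is 58 mm above the bench; origin at its underside
- sample_5: capped sample vial, 16 mm across, 52 mm tall, loose, standing in the rack; its top is 58 mm above the bench; origin at its underside
- well (a point): centre of the floor of the cell well, 20 mm above the bench; the well is 17.8 mm across

How it is judged:
By the outcome, as a careful person would: the job done as asked, in the order asked, and still so for the second after the job is handed in, while the arm keeps its last pose, push and grip.
It also fails if it takes over 38 s, if anything falls off the work surface, if the arm or the gripper's body presses on something with over 40 N, if the wrist force passes 120 N, or if a joint passes its speed limit or range.

ROBOT

A 7-joint arm with a two-finger parallel gripper is mounted at the origin on a cart in front of the work surface, level with it; the furniture and walls round the work are solid. World frame = base frame: x ahead of the robot, y to its left, z up, the work surface at z = 0. Lengths are in m, angles in degrees, forces in N, time in s.
With the tool pointing down it reaches from about 0.4 to 0.75 m from the base axis. Payload 19.5 kg.
Tool frame: the origin (TCP) lies at the very end of the fingers, on their centre line; the grasp point (between the pads) lies 19 mm behind it (ctrl.grip_depth is the z of the grasp point in the tool frame, in m); z points along the fingers, y is the line along which they close (so a half turn about z gives the same grasp; the last joint's range is limited). The gripper opens to 85 mm and grips with 20 to 120 N. Pads are 22 mm wide; open, the fingers measure 114 mm over their backs; the gripper's body (76 mm by 85 mm) begins 54 mm behind the grasp point. The pads swing forward as they close: fully open they stand 13 mm farther back than shut.
Start: joints at [63.329, 40.479, -1.581, 85.061, 1.261, 54.483, -4.326], TCP at [0.236, -0.524, 0.231] pointing down, gripper open.
Joint ranges: [-155.06, 155.06], [-18.47, 123.98], [-90, 86.84], [0, 140.48], [-83.41, 263.41], [0, 116], [-161.91, 161.91]. Speed limits (degrees/s): [108.29, 108.29, 147.25, 147.25, 172.46, 172.46, 172.46].

INTERFACE

Orientations are given as [roll, pitch, yaw] about the fixed x, y, z axes, in that order (R = Rz(yaw) Ry(pitch) Rx(roll)).
In Python, from plant import ctrl gives the robot as it stands.
- The arm moves only by the tool servo_tool, never from a script. Its argument "series" is a list of rows, each a list of 5 numbers: the finger opening in cm, from 0 to 8.54, then the shift along the tool's x, y, z in cm, then the turn about the tool's z in degrees. A call has 1 to 10 rows; each row shifts and turns the commanded pose from where the row before left it, along the tool's axes as they then stand; what a row does not reach is not made up. A row lasts 1/8 s, in which the tool goes at most 62.5 mm and 10.7 degrees, less where a joint would pass 70% of its speed; a pose out of reach is approached as far as the arm can. A call with a gripper value outside its range is refused whole. The fingers move at their own pace and stop on an object; "newtons" is the grip in N (left out, the last holds). Time passes only in rows, so rows that do not move let the fingers close. It gives the time, the measured TCP pose, the force, the opening and the grip force at its end, in the units of the state.
- ctrl.state(): the state, without advancing time (a new reading comes with each control period).
- ctrl.snapshot(name): name is "scene" or "top" or "wrist"; returns the picture (400x640x3 uint8, red, green, blue); there is no depth.
- ctrl.camera_params(name): a dict with "fx", "fy", "cx", "cy" (pixels), "view" (4x4, takes a point from world to camera coordinates); the wrist camera has in their place "mount" (4x4, takes a point from camera to tool coordinates, whose origin is the TCP and whose axes are the flange's). Camera axes: x right, y down, z forward; pixel columns grow to the right and rows downward; lengths in m; the calibration is good to about 2 mm. A picture is of the moment at which its call begins: read the wrist's pose just before it. camera_params takes no time and is no camera call.
- ctrl.hand_in(): hands the job in; it is judged then, once.
The state is a dict: "time": time; "joints": joint angles; "qd": joint speeds; "joint_torque": joint torques, N m; "eef_pos": TCP position; "tcp_rot": TCP orientation; "contact_force": force on the tool from outside, world axes, zero at the start; "moment": the same for the moment, N m; "opening": opening from 0.0 (shut) to 1.0 (fully open); "finger_force": force on a finger pad.
Only numpy, scipy, OpenCV 4.12 (cv2) and the standard library are available. Lean on these libraries where they do the work, as an engineer would, in place of code of your own. Each camera call takes 0.05 s, during which the arm holds its last target. There are 200 camera calls.

## Working session

There is one attempt and no reset: what is moved stays moved. The work goes in short steps, Python scripts to look and compute and a tool call to move; the robot and the scene stay as the last step left them, time stands still between calls to the robot, and variables do not carry over. Pictures are saved under pics/ and viewed, at most 10 in all, crops included, and the job is handed in when it is done.

Besides the shell and the picture viewer there is one more tool, called after "Emit:" by a JSON object that holds its "name" and its "arguments". servo_tool: Moves the arm, as the interface text tells. Its arguments: {"type":"object","properties":{"series":{"type":"array"},"newtons":{"type":"number"}},"required":["series"]}

```bash
mkdir -p pics; ls; python3 - <<'E'
from plant import ctrl
import cv2,json,numpy as np
np.set_printoptions(precision=4,suppress=True)
s=ctrl.state();print(s['time'],s['eef_pos'],s['tcp_rot'],s['opening'])
for n in("scene","top"):
    im=ctrl.snapshot(n);cv2.imwrite(f"pics/{n}0.png",im[:,:,::-1]);print(n,ctrl.camera_params(n))
print(ctrl.camera_params("wrist"))
E
```

```text
pics
0.0 [ 0.2363 -0.5239  0.2308] [-179.9369    0.0018   24.2817] 1.000301067579684
scene {'fx': 505.627283104655, 'fy': 505.627283104655, 'cx': 329.80187113204477, 'cy': 196.02956610077405, 'view': array([[ 0.5091, -0.8605,  0.0163, -0.5499],
       [-0.3767, -0.2398, -0.8948,  0.1913],
       [ 0.7739,  0.4494, -0.4462,  0.713 ],
       [ 0.    ,  0.    ,  0.    ,  1.    ]])}
top {'fx': 514.3353555812203, 'fy': 514.3353555812203, 'cx': 315.8651277279598, 'cy': 195.1630298370253, 'view': array([[-0.0074, -0.9999, -0.0071, -0.3245],
       [-0.994 ,  0.0082, -0.1089,  0.4838],
       [ 0.109 ,  0.0063, -0.994 ,  1.0426],
       [ 0.    ,  0.    ,  0.    ,  1.    ]])}
{'fx': 313.2089116220086, 'fy': 313.2089116220086, 'cx': 318.14890411673485, 'cy': 195.25188549057614, 'mount': array([[-0.0008, -0.9608, -0.2772,  0.0698],
       [ 1.    , -0.0009,  0.0002,  0.0006],
       [-0.0004, -0.2772,  0.9608, -0.1427],
       [ 0.    ,  0.    ,  0.    ,  1.    ]])}
```

View pics/scene0.png

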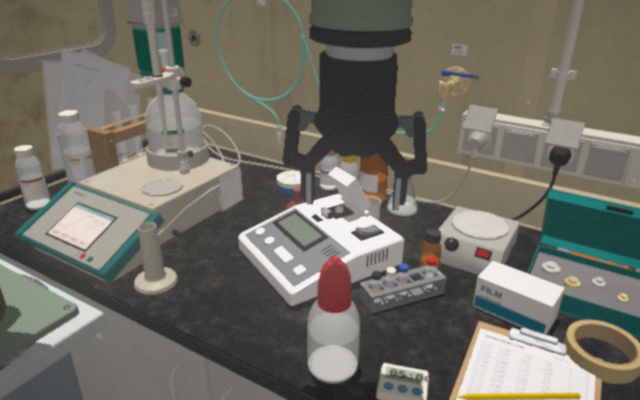

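View pics/top0.png

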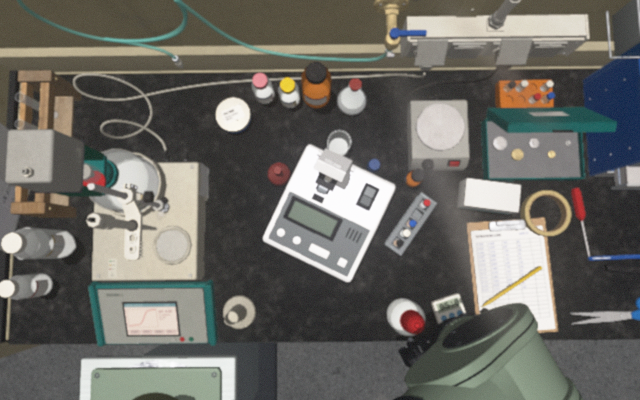

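The scene view shows the white meter at about (320,245). In the top view its corners are at about (263,237), (350,280), (395,185) and (310,148), with the lid open near (335,165), the rocker at (368,195) and the zero key at (318,250). I'll enlarge that area.

```bash
python3 - <<'E'
import cv2
im=cv2.imread("pics/top0.png")[140:285,255:405]
cv2.imwrite("pics/topc.png",cv2.resize(im,None,fx=4,fy=4,interpolation=cv2.INTER_CUBIC))
E
```

```text
(no output)
```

View pics/topc.png

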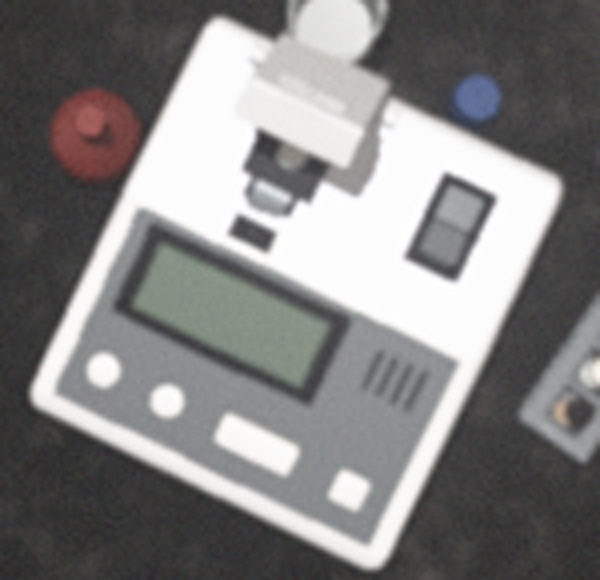

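The crop shows the keys at (104,370), (167,400), zero bar (257,443), and square (348,490). The rocker centre is at (451,227), the black tab at (252,232), and the lid's front edge runs at about (240,110) to (355,165). Next I'll fit the meter pose by casting rays.

```bash
cat > h.py <<'E'
import numpy as np,cv2
from plant import ctrl
np.set_printoptions(precision=4,suppress=True)
def ray(c,uv,V,z):
    d=np.array([(uv[0]-c['cx'])/c['fx'],(uv[1]-c['cy'])/c['fy'],1]);Vi=np.linalg.inv(V)
    o=Vi[:3,3];w=Vi[:3,:3]@d;return o+w*(z-o[2])/w[2]
def fit(M,W):  # meter xy -> world xy, rigid
    M=np.array(M);W=np.array(W);a=M-M.mean(0);b=W-W.mean(0)
    t=np.arctan2((a[:,0]*b[:,1]-a[:,1]*b[:,0]).sum(),(a*b).sum())
    R=np.array([[np.cos(t),-np.sin(t)],[np.sin(t),np.cos(t)]]);o=W.mean(0)-R@M.mean(0)
    return t,o,R,W-(M@R.T+o)
E
python3 - <<'E'
from h import *
c=ctrl.camera_params("top");V=c['view']
im=cv2.imread("pics/top0.png")[140:285,255:405]
big=cv2.resize(im,None,fx=4,fy=4,interpolation=cv2.INTER_CUBIC)
# white blobs inside grey panel
m=(big.min(2)>190).astype(np.uint8)
n,l,st,ce=cv2.connectedComponentsWithStats(m)
P={}
for s,q in zip(st[1:],ce[1:]):
    if 400<s[4]<6000: print(s,q)
pts=[((-.0765,.070),(104,370),.0455),((-.0765,.034),(167,400),.0455),((-.0765,-.016),(257,443),.0455),((-.0765,-.068),(348,490),.0455),((.062,-.056),(451,227),.066)]
M=[];W=[]
for m_,p,z in pts:
    uv=(np.array(p)+.5)/4-.5+[255,140]
    M.append(m_);W.append(ray(c,uv,V,z)[:2])
t,o,R,res=fit(M,W);print(np.degrees(t),o,res*1e3)
for k,v in dict(lidpress=(.062,.032),zero=(-.0765,-.016),rock=(.062,-.056),rockfront=(.044,-.056)).items(): print(k,R@v+o)
E
```

```text
[ 87 353  34  35 902] [103.1984 369.6874]
[150 384  34  34 885] [166.852  400.5774]
[ 215  414   84   62 2789] [256.2739 444.0635]
[ 329  470   41   41 1131] [348.9461 489.7657]
-26.40787069607911 [ 0.4424 -0.353 ] [[-0.6066 -0.2669]
 [ 0.0527  0.1765]
 [ 0.3834 -0.2709]
 [-0.2787  0.829 ]
 [ 0.4492 -0.4677]]
lidpress [ 0.5122 -0.3519]
zero [ 0.3668 -0.3333]
rock [ 0.473  -0.4307]
rockfront [ 0.4569 -0.4227]
```

```bash
python3 - <<'E'
from h import *
c=ctrl.camera_params("top");V=c['view']
t=np.radians(-26.4);R=np.array([[np.cos(t),-np.sin(t)],[np.sin(t),np.cos(t)]]);o=np.array([.4424,-.353])
f=lambda p,z:((ray(c,(np.array(p)+.5)/4-.5+[255,140],V,z)[:2]-o)@R)*1e3
print("tab",f((252,232),.066),"hingeL",f((256,62),.065),"hingeR",f((391,122),.065))
print("well",f((290,155),.072))
for z in (.1,.11,.12,.13,.14): print(z,"botfront",f((298,138),z),"topfront",f((309,108),z))
E
```

```text
tab [16.9561 31.9054] hingeL [95.3737 67.8355] hingeR [97.4912 -6.5027]
well [59.3345 31.465 ]
0.1 botfront [64.7382 30.2307] topfront [80.3162 31.8363]
0.11 botfront [63.2966 29.739 ] topfront [78.7167 31.3284]
0.12 botfront [61.8551 29.2473] topfront [77.1173 30.8205]
0.13 botfront [60.4135 28.7557] topfront [75.5178 30.3125]
0.14 botfront [58.9719 28.264 ] topfront [73.9184 29.8046]
```

The meter yaw is −26.4° with residuals under 1 mm, the hinge is at meter x ≈ 97 mm, and the lid angle is about 1.05 rad. I'll turn the tool to line up with the meter with the fingers shut, then go above and behind the lid.

Emit:
{"name": "servo_tool", "arguments": {"series": [[0,0,0,0,10.14],[0,0,0,0,10.14],[0,0,0,0,10.14],[0,0,0,0,10.14],[0,0,0,0,10.14],[0,0,0,0,0]], "newtons": 40}}

```text
time: 0.85
eef_pos: [0.2366, -0.5239, 0.231]
tcp_rot: [-180.0, 0.0, -26.4]
contact_force: [-0.2, 0.3, -0.1]
opening: 0.003
finger_force: 0.0
```

Emit:
{"name": "servo_tool", "arguments": {"series": [[0,2.4,-3.07,0,0],[0,2.4,-3.07,0,0],[0,2.4,-3.07,0,0],[0,2.4,-3.07,0,0],[0,2.4,-3.07,0,0],[0,2.4,-3.07,0,0],[0,2.4,-3.07,0,0],[0,2.4,-3.07,0,0],[0,2.4,-3.07,0,0],[0,0,0,0,0]]}}

```text
time: 2.1
eef_pos: [0.5549, -0.3707, 0.2303]
tcp_rot: [-179.9, 0.0, -26.0]
contact_force: [-0.2, 0.3, -0.4]
opening: -0.0
finger_force: 0.0
```

```bash
cat >> h.py <<'E'
T0=np.radians(-26.4);R0=np.array([[np.cos(T0),-np.sin(T0)],[np.sin(T0),np.cos(T0)]]);O0=np.array([.4424,-.353])
def where():
    s=ctrl.state();p=np.array(s['eef_pos']);print("t",s['time'],"meter xyz mm",(p[:2]-O0)@R0*1e3,p[2]*1e3,"rot",np.array(s['tcp_rot']),"F",np.array(s['contact_force']),"open",s['opening']);return s
E
python3 - <<'E'
from h import *
from scipy.spatial.transform import Rotation as Q
where()
im=ctrl.snapshot("wrist");cv2.imwrite("pics/w1.png",im[:,:,::-1])
E
```

```text
t 2.1 meter xyz mm [108.6185  34.1851] 230.3086285247435 rot [-179.9205    0.0406  -25.965 ] F [-0.1943  0.3158 -0.3747] open -9.396519929915876e-06
```

View pics/w1.png

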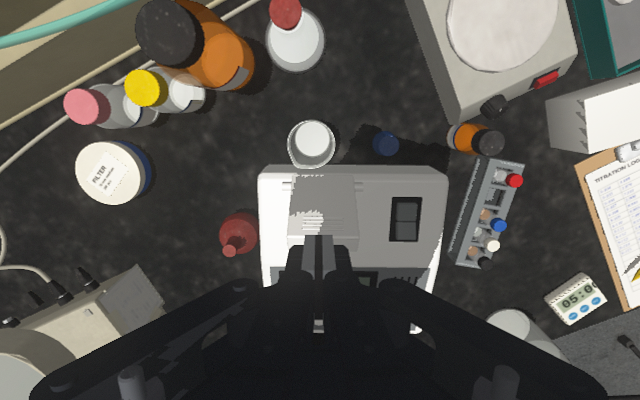

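The wrist view shows the tool squared to the meter with the closed fingers behind the lid at about (320,240), the beaker at (312,143) and the rocker at (405,218). I'll descend behind the lid.

Emit:
{"name": "servo_tool", "arguments": {"series": [[0,0,0,2.5,0],[0,0,0,2.5,0],[0,0,0.2,2.5,0],[0,0,0,2.5,0],[0,0,0,0,0]]}}

```text
time: 2.78
eef_pos: [0.5506, -0.3748, 0.1301]
tcp_rot: [-180.0, 0.2, -26.4]
contact_force: [-0.1, 0.5, 0.1]
opening: -0.006
finger_force: 0.0
```

Emit:
{"name": "servo_tool", "arguments": {"series": [[0,-0.5,0,0,0],[0,-0.5,0,0,0],[0,-0.5,0,0.1,0],[0,-0.5,0,0.1,0],[0,-0.5,0,0.2,0],[0,-0.5,0,0.2,0],[0,-0.5,0,0.3,0],[0,-0.5,0,0.3,0],[0,0,0,0,0]]}}

```text
time: 3.9
eef_pos: [0.5158, -0.3566, 0.1191]
tcp_rot: [-180.0, 0.0, -26.4]
contact_force: [0.0, 0.6, 0.6]
opening: -0.001
finger_force: 0.0
```

```bash
python3 - <<'E'
from h import *
where()
im=ctrl.snapshot("scene")[130:320,220:450];cv2.imwrite("pics/s2.png",cv2.resize(im[:,:,::-1],None,fx=3,fy=3))
E
```

```text
t 3.9 meter xyz mm [67.3236 29.3981] 119.06401704196632 rot [-179.9901    0.0361  -26.4271] F [0.0369 0.566  0.5881] open -0.0012791345199104607
```

View pics/s2.png

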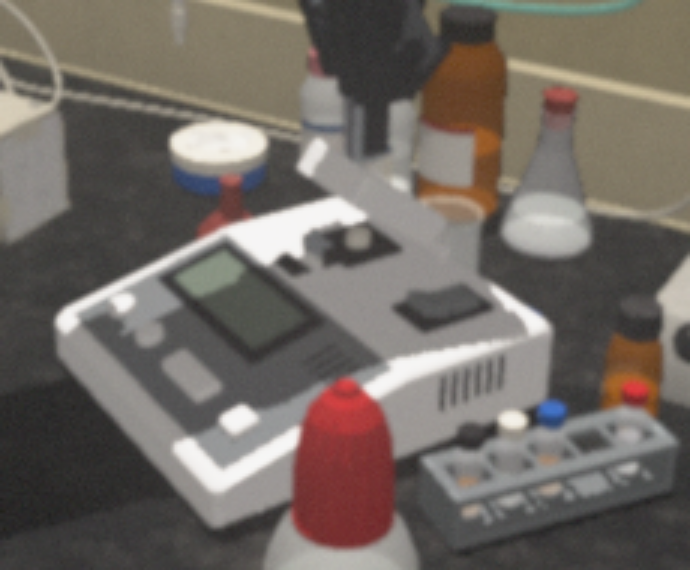

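The scene view shows the fingers at (370,140) pushing on the lid, which is about half closed. I'll continue along the arc.

Emit:
{"name": "servo_tool", "arguments": {"series": [[0,-0.5,0,0.5,0],[0,-0.5,0,0.6,0],[0,-0.4,0,0.6,0],[0,-0.4,0,0.6,0],[0,-0.4,0,0.5,0],[0,-0.3,0,0.3,0],[0,-0.2,0,0.2,0],[0,0,0,0,0]]}}

```text
time: 4.95
eef_pos: [0.4917, -0.3446, 0.0862]
tcp_rot: [-180.0, 0.0, -26.4]
contact_force: [0.6, -0.8, 0.9]
opening: -0.0
finger_force: 0.2
```

```bash
python3 -c "
from h import *
where()"
```

```text
t 4.95 meter xyz mm [40.4529 29.4188] 86.17431175447673 rot [-179.9919    0.0321  -26.4234] F [ 0.6047 -0.844   0.8932] open -2.536740848343211e-05
```

Emit:
{"name": "servo_tool", "arguments": {"series": [[0,0,0,0.1,0],[0,0,0,0.1,0],[0,0,0,0.1,0],[0,0,0,0,0]]}}

```text
time: 5.45
eef_pos: [0.4919, -0.3447, 0.0832]
tcp_rot: [-180.0, 0.0, -26.4]
contact_force: [-1.6, 0.0, 1.3]
opening: 0.003
finger_force: 0.6
```

Emit:
{"name": "servo_tool", "arguments": {"series": [[0,0,0,0.1,0],[0,0,0,0,0]]}}

```text
time: 5.7
eef_pos: [0.4919, -0.3448, 0.0829]
tcp_rot: [-180.0, -0.0, -26.4]
contact_force: [-3.9, 3.1, 13.5]
opening: -0.004
finger_force: 6.6
```

Emit:
{"name": "servo_tool", "arguments": {"series": [[0,0,0,0.05,0],[0,0,0,0,0],[0,0,0,-1.2,0],[0,0,0,-2,0],[0,0,4.2,0,0],[0,-0.1,4.3,0,0],[0,0,0,1,0],[0,0,0,0,0]]}}

```text
time: 6.7
eef_pos: [0.4534, -0.4197, 0.1033]
tcp_rot: [-179.9, 0.1, -26.4]
contact_force: [0.7, 0.2, -0.1]
opening: 0.002
finger_force: 0.0
```

```bash
python3 - <<'E'
from h import *
where()
im=ctrl.snapshot("scene")[130:320,220:450];cv2.imwrite("pics/s3.png",cv2.resize(im[:,:,::-1],None,fx=3,fy=3))
E
```

```text
t 6.7 meter xyz mm [ 39.5057 -54.8657] 103.26934065197952 rot [-179.9489    0.0513  -26.405 ] F [ 0.7444  0.219  -0.1343] open 0.002187065398723315
```

View pics/s3.png

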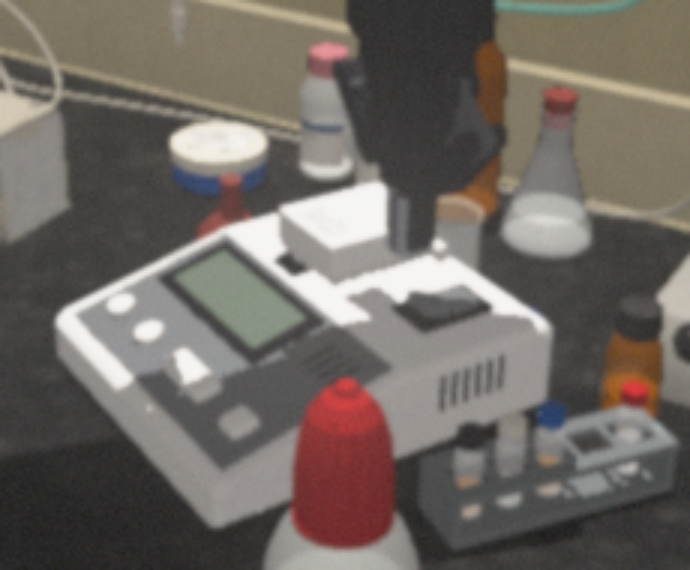

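The lid lies shut on the deck at about (335,225) and stays there. The fingers are above the front end of the rocker. I'll go down on the rocker.

Emit:
{"name": "servo_tool", "arguments": {"series": [[0,0,0,1.3,0],[0,0,0,1.3,0],[0,0,0,0.1,0],[0,0,0,0.1,0],[0,0,0,0.1,0],[0,0,0,0.1,0],[0,0,0,0.1,0],[0,0,0,0,0]]}}

```text
time: 7.75
eef_pos: [0.4532, -0.4204, 0.0728]
tcp_rot: [-180.0, 0.0, -26.4]
contact_force: [-0.2, 0.4, 0.8]
opening: -0.0
finger_force: 0.4
```

Emit:
{"name": "servo_tool", "arguments": {"series": [[0,0,0,0.1,0],[0,0,0,0.1,0],[0,0,0,0.1,0],[0,0,0,0,0]]}}

```text
time: 8.25
eef_pos: [0.4532, -0.4204, 0.0697]
tcp_rot: [-180.0, 0.0, -26.4]
contact_force: [-0.1, 0.3, -0.3]
opening: -0.002
finger_force: 0.0
```

Emit:
{"name": "servo_tool", "arguments": {"series": [[0,0,0,0.1,0],[0,0,0,0.1,0],[0,0,0,0,0]]}}

```text
time: 8.62
eef_pos: [0.4532, -0.4204, 0.0677]
tcp_rot: [-180.0, 0.0, -26.4]
contact_force: [-0.1, -0.4, -0.3]
opening: -0.002
finger_force: 0.0
```

Emit:
{"name": "servo_tool", "arguments": {"series": [[0,0,0,0.1,0],[0,0,0,0,0]]}}

```text
time: 8.88
eef_pos: [0.4533, -0.4205, 0.0674]
tcp_rot: [-180.0, -0.0, -26.4]
contact_force: [-1.1, 2.2, 10.9]
opening: 0.002
finger_force: 5.3
```

Emit:
{"name": "servo_tool", "arguments": {"series": [[0,0,0,-1.3,0],[0,0,0,-1.3,0],[0,-2.9,-0.99,0,0],[0,-2.9,-0.99,0,0],[0,-2.9,-0.99,0,0],[0,-2.95,-0.99,0,0],[0,0,0,1.6,0],[0,0,0,1.6,0],[0,0,0,0,0]]}}

```text
time: 10.0
eef_pos: [0.3664, -0.3331, 0.0607]
tcp_rot: [-180.0, 0.0, -26.4]
contact_force: [0.1, -0.5, 0.2]
opening: -0.0
finger_force: 0.0
```

```bash
python3 - <<'E'
from h import *
where()
im=ctrl.snapshot("scene")[130:320,220:450];cv2.imwrite("pics/s4.png",cv2.resize(im[:,:,::-1],None,fx=3,fy=3))
E
```

```text
t 10.0 meter xyz mm [-76.9361 -15.94  ] 60.74265973948148 rot [-179.9812    0.0394  -26.4266] F [ 0.1258 -0.4879  0.1921] open -4.304825606847371e-05
```

View pics/s4.png

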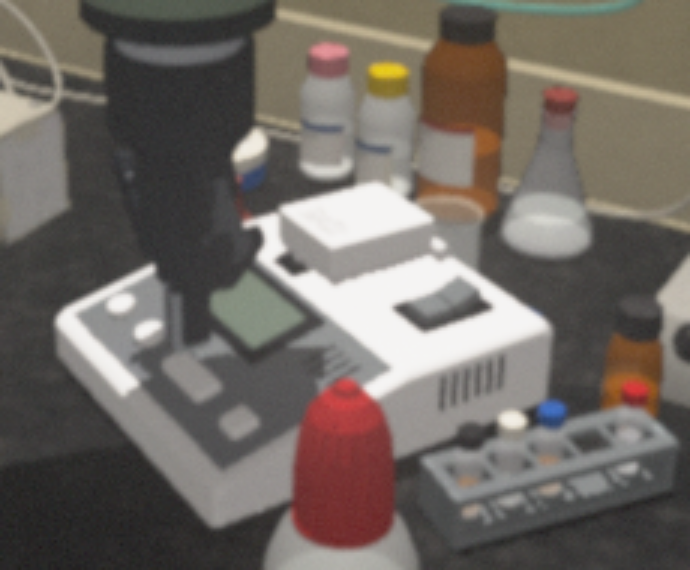

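The lid stays shut at (355,225), the rocker at (445,305) has its rear half raised so it is on, and the fingers are above the zero key at (190,377). I'll check the key position against the scene camera.

```bash
python3 - <<'E'
from h import *
c=ctrl.camera_params("scene");V=c['view']
for p in ((.3664,-.3331,.0607),(.3668,-.3333,.0455)):
    q=V[:3,:3]@p+V[:3,3];print(((np.array([c['fx']*q[0]/q[2]+c['cx'],c['fy']*q[1]/q[2]+c['cy']])-[220,130])*3))
w=ray(c,np.array([190,376])/3+[220,130],V,.0455)[:2];print((w-O0)@R0*1e3)
E
```

```text
[189.2832 344.025 ]
[190.7045 367.5534]
[-80.765  -23.1321]
```

Emit:
{"name": "servo_tool", "arguments": {"series": [[0,0,0,0.6,0],[0,0,0,0.5,0],[0,0,0,0.1,0],[0,0,0,0.1,0],[0,0,0,0.1,0],[0,0,0,0,0]]}}

```text
time: 10.8
eef_pos: [0.3666, -0.3331, 0.0468]
tcp_rot: [-180.0, -0.0, -26.4]
contact_force: [0.5, -0.3, 2.5]
opening: -0.001
finger_force: 0.7
```

Emit:
{"name": "servo_tool", "arguments": {"series": [[0,0,0,0.1,0],[0,0,0,0.1,0],[0,0,0,0,0]]}}

```text
time: 11.18
eef_pos: [0.3668, -0.3333, 0.0449]
tcp_rot: [180.0, -0.0, -26.4]
contact_force: [2.5, -1.2, 4.4]
opening: 0.001
finger_force: 2.0
```

Emit:
{"name": "servo_tool", "arguments": {"series": [[0,0,0,0.1,0],[0,0,0,0,0]]}}

```text
time: 11.42
eef_pos: [0.3665, -0.3332, 0.0438]
tcp_rot: [-180.0, 0.0, -26.4]
contact_force: [1.3, -0.8, 5.1]
opening: 0.004
finger_force: 2.1
```

Emit:
{"name": "servo_tool", "arguments": {"series": [[0,0,0,0.05,0],[0,0,0,0,0],[0,0,0,0,0]]}}

```text
time: 11.8
eef_pos: [0.3665, -0.3332, 0.0435]
tcp_rot: [-180.0, -0.0, -26.4]
contact_force: [1.2, -0.5, 9.9]
opening: 0.0
finger_force: 4.4
```

Emit:
{"name": "servo_tool", "arguments": {"series": [[0,0,0,0.04,0],[0,0,0,0,0],[0,0,0,0,0],[0,0,0,0,0]]}}

```text
time: 12.3
eef_pos: [0.3665, -0.3332, 0.0433]
tcp_rot: [180.0, -0.0, -26.4]
contact_force: [0.9, 0.2, 14.3]
opening: -0.0
finger_force: 7.0
```

```bash
python3 - <<'E'
from h import *
where()
im=ctrl.snapshot("scene")[130:320,220:450];cv2.imwrite("pics/s5.png",cv2.resize(im[:,:,::-1],None,fx=3,fy=3))
E
```

```text
t 12.3 meter xyz mm [-76.7436 -15.9958] 43.2819953695779 rot [179.9977  -0.023  -26.4227] F [ 0.8583  0.2245 14.255 ] open -3.6296315746272316e-09
```

View pics/s5.png

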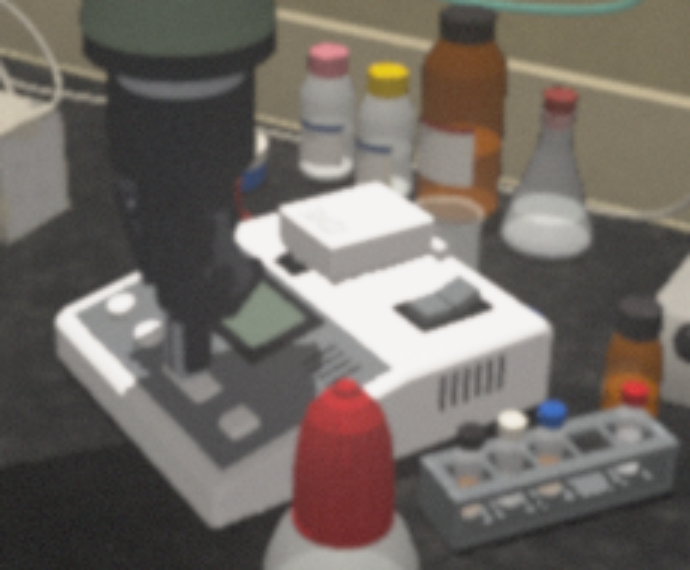

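The fingers at (190,370) hold the zero bar down with 14 N against its stop. The lid is shut, the rocker is on, and everything else in view is undisturbed.

```bash
python3 -c "
from plant import ctrl
print(ctrl.hand_in())"
```

```text
the job is handed in; nothing more can be done
None
```

I shut the lid, switched the power rocker fully on, then held the zero key down on its stop at about 14 N, and handed the job in at about 12.4 s. The hand-in returned no verdict.

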